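# Pack out and lock a cam vise

## Robot

A 6-joint arm with a two-finger parallel gripper is mounted at the origin on a cart in front of the work surface, level with it; the furniture and walls round the work are solid. World frame = base frame: x ahead of the robot, y to its left, z up, the work surface at z = 0. Lengths are in m, angles in degrees, forces in N, time in s.
With the tool pointing down it reaches from about 0.35 to 0.875 m from the base axis. Payload 4.2 kg.
Tool frame: the origin (TCP) lies midway between the tips of the shut fingers; the grasp point (between the pads) lies 19 mm behind it; z points along the fingers, y is the line along which they close (so a half turn about z gives the same grasp; the last joint's range is limited). The gripper opens to 87 mm and grips with 3 to 60 N. Pads are 19 mm wide; open, the fingers measure 117 mm over their backs; the gripper's body (75 mm by 190 mm) begins 51 mm behind the grasp point.
Start: joints at [-49.011, 22.042, 0.453, 0, -68.411, -14.817], TCP at [0.276, -0.561, 0.223] pointing down, gripper open.
Joint ranges: [-179.83, 179.83], [-69.29, 118.12], [-61.27, 80.66], [-181.25, 117.63], [-171.15, -9.14], [-177.46, 177.46]. Speed limits (degrees/s): [159.86, 159.86, 180, 180, 180, 180].

## Interface

Orientations are given as a 3x3 rotation matrix whose columns are the frame's x, y, z axes.
In Python, from station import sense, capture, camera_params, finish_job gives the robot as it stands.
- The arm moves only by the tool drive_tool, never from a script. Its argument "rows" is a list of rows, each an object of numbers: "tx", "ty", "tz": the shift along the tool's x, y, z in cm; "ax", "ay", "az": the turn, a rotation vector about the tool's x, y, z in rad; "claw": the finger opening in cm, from 0 to 8.7. In form: [{"tx": .., "ty": .., "tz": .., "ax": .., "ay": .., "az": .., "claw": ..}, ...]. A call has 1 to 10 rows; each row shifts and turns the commanded pose from where the row before left it, along the tool's axes as they then stand; what a row does not reach is not made up. A row lasts 1/12 s, in which the tool goes at most 41.7 mm and 7.16 degrees, less where a joint would pass 70% of its speed; a pose out of reach is approached as far as the arm can. A call with a gripper value outside its range is refused whole. The fingers move at their own pace and stop on an object; the grip force is fixed at half the most. Time passes only in rows, so rows that do not move let the fingers close. It gives the time, the measured TCP pose, the force, the opening and the grip force at its end, in the units of the state.
- sense(): the state, without advancing time (a new reading comes with each control period).
- capture(name): name is "scene" or "top" or "wrist"; returns (picture, depth): 480x640x3 uint8, red, green, blue; 480x640 float32, m along the optical axis (not along the pixel's ray), 0 where there is no reading.
- camera_params(name): a dict with "intrinsics" (3x3 intrinsics, pixels), "R" (3x3) and "t" (3): a world point X has camera coordinates R X + t; the wrist camera has in their place "tool_from_camera" (4x4, takes a point from camera to tool coordinates, whose origin is the TCP and whose axes are the flange's). Camera axes: x right, y down, z forward; pixel columns grow to the right and rows downward; lengths in m; the calibration is good to about 2 mm. A picture is of the moment at which its call begins: read the wrist's pose just before it. camera_params takes no time and is no camera call.
- finish_job(): hands the job in; it is judged then, once.
The state is a dict: "time_s": time; "joints": joint angles; "joint_velocities": joint speeds; "effort": joint torques, N m; "tcp_pos": TCP position; "ee_rot": TCP orientation; "wrist_force": force on the tool from outside, world axes, zero at the start; "moment": the same for the moment, N m; "gripper_width": opening from 0.0 (shut) to 1.0 (fully open); "gripper_force": force on a finger pad.
Only numpy, scipy, OpenCV 4.12 (cv2) and the standard library are available. Lean on these libraries where they do the work, as an engineer would, in place of code of your own. Each camera call takes 0.05 s, during which the arm holds its last target. There are 200 camera calls.

## Task

The bearing block in the cam vise has to be clamped, but the cam's throw is too short for the gap between block and jaw pad. Stand the thickest packing plate that still drops freely into that gap on the vise bed, flat side to the block, and let go; then push the lever round through its quarter turn to its end stop, so that the sprung jaw pad grips plate and block against the fence, and leave it locked. Do not disturb the other tools on the bench.

Things in the scene. Friction and masses are not known exactly. Their poses are not given: they have to be found in the camera images.
- cam_vise: low cam vise fixed to the bench: steel bed 110 mm (its x) by 262 mm (its y), 14 mm thick; origin at the centre of its underside, on the bench. +y runs from fence past block, gap and jaw pad to the cam; -x faces the robot. Clamping line: its y axis at x = 0. The gap is open above and at both ends along x. Block, jaw, cam: at most 60 mm above the bench
- vise_fence: fixed L-shaped steel fence bolted across the bed, 96 mm long, 40 mm high above the bed, set at a different place along the bed each time; origin at bed height at the foot of its face towards the jaw, axes parallel to the vise's
- bearing_block: the work: aluminium block 66 x 50 x 38 mm (x, y, z) with a brass bush on top, loose on the bed, with its back 0 to 2 mm from the fence; origin at the centre of its underside, axes as the vise's
- block_face (a point): point on the bearing block, at the middle of its face towards the jaw pad, 18 mm above the bed (axes of the block)
- pad_face (a point): middle of the jaw pad's face towards the block, 18 mm above the bed (axes of the vise). Pad 60 mm long (x), top 51 mm above the bench. The gap is the distance from block_face to pad_face along the vise's y: 18 to 42 mm at the start. Lever at the stop moves the free pad 17 mm, so with a plate in, no more than 15 mm may be left
- pivot (a point): point on the lever's vertical turning axis, at the height of the grip's centre line (62 mm above the bench)
- handle (a point): point on the centre line of the lever's black round grip, 110 mm from the pivot; the grip is horizontal, runs from 83 to 140 mm from the pivot, 16 to 23 mm thick, centre line 62 mm above the bench; below it only the bench and, near the end stop, the edge of the bed
- cam_lever (a joint): lever and cam, rad. 0 = open: lever points along the vise's -x, to the robot. Turns clockwise seen from above to the end stop at 1.571, where it points along the vise's +y. Stays where left; pushing the grip takes about 2 to 6 N. The cam drives the jaw towards the block by 10.8 mm per rad (spiral cam)
- jaw_pad (a joint): how far the sprung jaw pad is pressed back into the slide, metres: 0 = free, grips nothing; at most 0.0168. Spring 8 N at once, rising by 0.5 N a millimetre
- packing_thin: packing plate, the thinnest of three: plain grey nylon slab 70 mm long (its x), 14 mm thick (its y), 80 mm high (its z), standing on the bench in front of the vise; origin at the centre of its underside. 0.07 to 0.3 kg. Grip across the thickness near the top: in the vise its upper 40 mm stand clear of block and pad
- packing_middle: packing plate, the middle of three: plain grey nylon slab 70 mm long (its x), 22 mm thick (its y), 80 mm high (its z), standing on the bench in front of the vise; origin at the centre of its underside. 0.07 to 0.3 kg. Grip across the thickness near the top: in the vise its upper 40 mm stand clear of block and pad
- packing_thick: packing plate, the thickest of three: plain grey nylon slab 70 mm long (its x), 30 mm thick (its y), 80 mm high (its z), standing on the bench in front of the vise; origin at the centre of its underside. 0.07 to 0.3 kg. Grip across the thickness near the top: in the vise its upper 40 mm stand clear of block and pad
- slide_caliper: digital caliper, 73x247x14 mm, lying flat at the back of the work; bystander
- tape_roll: roll of masking tape, diameter 104 mm, 25 mm high, front left; bystander
- gas_meter: portable gas detector standing upright, 79x152x248 mm, behind and right of the vise; bystander
Mind the look-alikes: they are no part of the job. What is shaped like the bearing_block but purple or red is not meant.

How it is judged:
By the outcome, as a careful person would: the job done as asked, in the order asked, and still so for the second after the job is handed in, with the robot touching nothing.
It also fails if it takes over 54 s, if anything falls off the work surface, if the arm or the gripper's body presses on something with over 40 N, if the wrist force passes 120 N, or if a joint passes its speed limit or range.

## Working session

There is one attempt and no reset: what is moved stays moved. The work goes in short steps, Python scripts to look and compute and a tool call to move; the robot and the scene stay as the last step left them, time stands still between calls to the robot, and variables do not carry over. Pictures are saved under pics/ and viewed, at most 10 in all, crops included, and the job is handed in when it is done.

Besides the shell and the picture viewer there is one more tool, called as name(argument=value, ...), one argument or row to a line, values as JSON. drive_tool: Moves the arm, as the interface text tells. Its arguments: {"type":"object","properties":{"rows":{"type":"array"}},"required":["rows"]}

```bash
mkdir -p pics; ls
cat > h.py <<'E'
import numpy as np, cv2
from station import sense, capture, camera_params, finish_job
def cloud(name):
    s=sense(); im,d=capture(name); p=camera_params(name); K=np.array(p["intrinsics"])
    v,u=np.mgrid[:480,:640]; d=d.astype(float)
    P=np.stack([(u-K[0,2])/K[0,0]*d,(v-K[1,2])/K[1,1]*d,d],-1)
    if "R" in p: W=(P-np.array(p["t"]))@np.array(p["R"])
    else:
        T=np.array(p["tool_from_camera"]); W=P@T[:3,:3].T+T[:3,3]
        W=W@np.array(s["ee_rot"]).T+np.array(s["tcp_pos"])
    W[d==0]=np.nan
    return im,W
def save(n,im): cv2.imwrite(n,im[...,::-1])
E
python3 - <<'E'
from h import *
for n in("scene","top"):
    im,W=cloud(n); save(f"pics/{n}0.png",im); np.savez(f"{n}0.npz",im=im,W=W)
s=sense(); print(s["time_s"],s["ee_rot"])
E
```

```text
pics
0.1 [[-8.97531058e-01 -4.40950242e-01 -9.40040200e-04]
 [-4.40951232e-01  8.97529478e-01  1.68714373e-03]
 [ 9.97673564e-05  1.92877578e-03 -9.99998135e-01]]
```

View pics/top0.png

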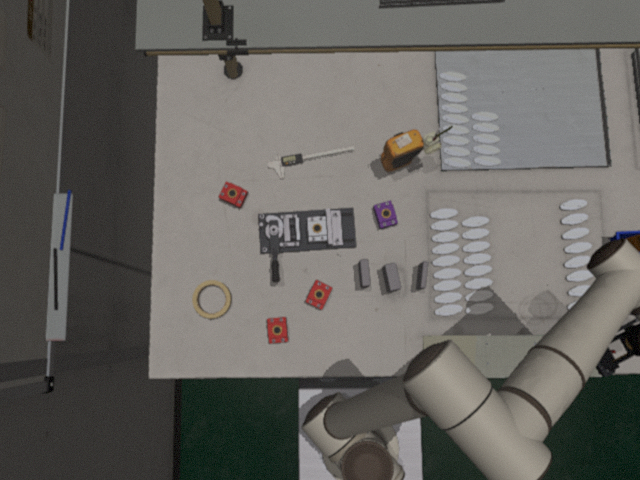

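View pics/scene0.png

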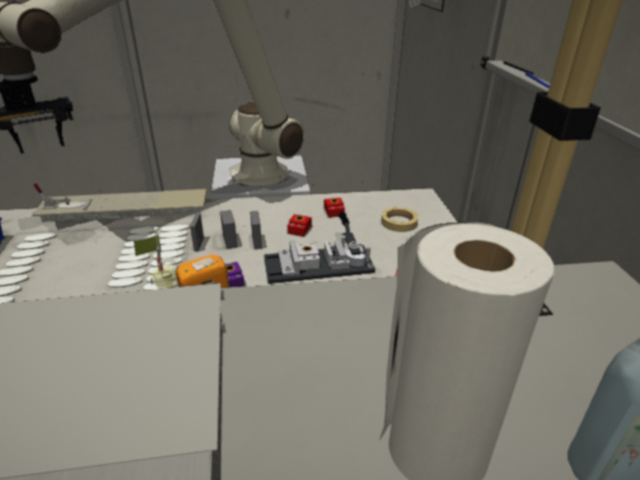

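The top view has the vise at about (307,230), with the silver block in it at (317,228) and the lever grip at (275,268). The three grey plates are at (363,274), (391,278) and (420,276). The block look-alikes are red at (233,194), (318,294) and (277,330), and purple at (385,214). The aluminium block inside the vise is the one meant. Next I'll measure coarsely and then look with the wrist camera.

Run:
```python
from h import *
z=np.load("top0.npz"); W=z["W"]
for n,u,v in [("block",317,222),("lever",275,268),("pivot",272,230),("p1",363,268),("p2",390,272),("p3",420,270),("tape",212,283),("viseL",262,245),("viseR",352,245),("purple",385,214),("red",318,294),("meter",402,145),("bench",330,340)]:
    print(n,np.nanmedian(W[v-1:v+2,u-1:u+2].reshape(-1,3),0).round(3))
for lo,hi,(u0,u1,v0,v1) in [(.07,.09,(345,440,250,300))]:
    m=np.zeros((480,640),np.uint8); s=W[v0:v1,u0:u1,2]; m[v0:v1,u0:u1]=(s>lo)&(s<hi)
    n,l,st,c=cv2.connectedComponentsWithStats(m)
    for i in range(1,n):
        if st[i,4]>8:
            p=W[l==i]; r=cv2.minAreaRect((p[:,:2]*1000).astype(np.float32)); print(st[i,4],p.mean(0).round(3),r)
p=camera_params("wrist"); print(np.array(p["tool_from_camera"]).round(3),np.array(p["intrinsics"]).round(1))
s=sense();print(s["tcp_pos"],s["wrist_force"])
```

```text
block [0.587 0.106 0.052]
lever [0.463 0.217 0.07 ]
pivot [0.566 0.226 0.057]
p1 [ 0.46  -0.012  0.078]
p2 [ 0.449 -0.081  0.079]
p3 [ 0.456 -0.164  0.045]
tape [0.43  0.39  0.021]
viseL [0.532 0.257 0.012]
viseR [0.529 0.012 0.013]
purple [ 0.609 -0.078  0.035]
red [0.396 0.106 0.04 ]
meter [ 0.76  -0.11   0.166]
bench [ 0.275  0.075 -0.002]
231 [ 0.447 -0.016  0.079] ((448.4583740234375, -16.069095611572266), (70.35181427001953, 22.3236026763916), 4.431159019470215)
318 [ 0.437 -0.087  0.078] ((437.0589294433594, -87.51490783691406), (69.70687866210938, 31.30201530456543), 10.007254600524902)
156 [ 0.44  -0.168  0.078] ((440.31048583984375, -168.47390747070312), (15.034079551696777, 69.41487884521484), 81.85382080078125)
[[ 0.    -0.953 -0.302  0.084]
 [ 1.     0.    -0.     0.001]
 [ 0.    -0.302  0.953 -0.162]
 [ 0.     0.     0.     1.   ]] [[404.6   0.  322.2]
 [  0.  404.6 234.1]
 [  0.    0.    1. ]]
[ 0.27544316 -0.5604352   0.22159036] [-0.42672242  0.60656169 -0.483456  ]
```

drive_tool(
  rows=[
    {"az": 0.114},
    {"az": 0.114},
    {"az": 0.114},
    {"az": 0.114},
    {"tx": -1.25,"ty": 3.8,"tz": -0.15},
    {"tx": -1.25,"ty": 3.8,"tz": -0.15},
    {"tx": -1.25,"ty": 3.8,"tz": -0.15},
    {"tx": -1.25,"ty": 3.8,"tz": -0.15},
    {"tx": -1.25,"ty": 3.8,"tz": -0.15},
    {"tx": -1.25,"ty": 3.8,"tz": -0.15},
  ],
)

```text
invalid input at $.rows[0]: expected keys tx, ty, tz, ax, ay, az, claw
```

drive_tool(
  rows=[
    {"tx": -1.25,"ty": 3.8,"tz": -0.15},
    {"tx": -1.25,"ty": 3.8,"tz": -0.15},
    {"tx": -1.25,"ty": 3.8,"tz": -0.15},
    {"tx": -1.25,"ty": 3.8,"tz": -0.15},
    {"tx": -1.25,"ty": 3.8,"tz": -0.15},
    {"tx": -1.25,"ty": 3.8,"tz": -0.15},
    {"tx": -1.25,"ty": 3.8,"tz": -0.15},
    {"tx": -1.25,"ty": 3.8,"tz": -0.15},
    {"tx": -1.25,"ty": 3.8,"tz": -0.15},
    {"tx": -1.25,"ty": 3.8,"tz": -0.15},
  ],
)

```text
invalid input at $.rows[0]: expected keys tx, ty, tz, ax, ay, az, claw
```

drive_tool(
  rows=[
    {"tx": -1.25,"ty": 3.8,"tz": -0.15},
    {"tx": -1.25,"ty": 3.8,"tz": -0.15},
    {"tx": 0},
    {"tx": 0},
  ],
)

```text
invalid input at $.rows[0]: expected keys tx, ty, tz, ax, ay, az, claw
```

Run:
```python
from h import *
im,W=cloud("wrist"); save("pics/w1.png",im); np.savez("w1.npz",im=im,W=W)
s=sense(); print(s["time_s"],s["tcp_pos"],np.round(s["ee_rot"],3),s["joints"])
```

```text
0.15 [ 0.27548417 -0.56050618  0.22172107] [[-0.898 -0.441 -0.001]
 [-0.441  0.898  0.001]
 [ 0.     0.002 -1.   ]] [-4.90109903e+01  2.20806436e+01  3.99174906e-01 -2.03483653e-02
 -6.84131186e+01 -1.48188834e+01]
```

View pics/w1.png

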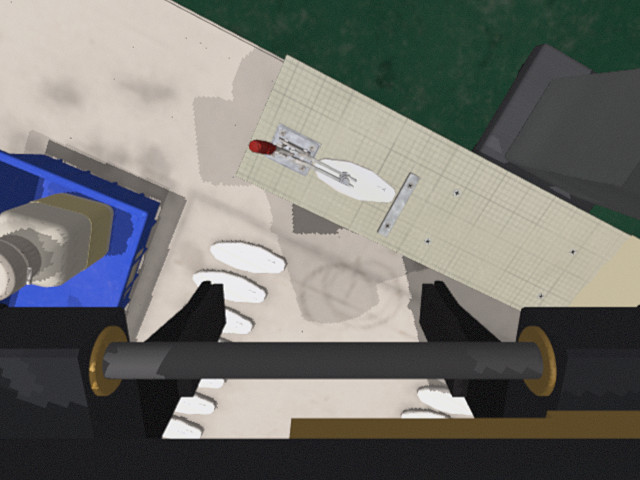

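Every row needs all its keys, so I'll resend the move.

drive_tool(
  rows=[
    {"tx": 0,"ty": 0,"tz": 0,"ax": 0,"ay": 0,"az": 0.114,"claw": 8.7},
    {"tx": 0,"ty": 0,"tz": 0,"ax": 0,"ay": 0,"az": 0.114,"claw": 8.7},
    {"tx": 0,"ty": 0,"tz": 0,"ax": 0,"ay": 0,"az": 0.114,"claw": 8.7},
    {"tx": 0,"ty": 0,"tz": 0,"ax": 0,"ay": 0,"az": 0.114,"claw": 8.7},
    {"tx": -1.5,"ty": 3.6,"tz": -0.16,"ax": 0,"ay": 0,"az": 0,"claw": 8.7},
    {"tx": -1.5,"ty": 3.6,"tz": -0.16,"ax": 0,"ay": 0,"az": 0,"claw": 8.7},
    {"tx": -1.5,"ty": 3.6,"tz": -0.16,"ax": 0,"ay": 0,"az": 0,"claw": 8.7},
    {"tx": -1.5,"ty": 3.6,"tz": -0.16,"ax": 0,"ay": 0,"az": 0,"claw": 8.7},
    {"tx": -1.5,"ty": 3.6,"tz": -0.16,"ax": 0,"ay": 0,"az": 0,"claw": 8.7},
    {"tx": -1.5,"ty": 3.6,"tz": -0.16,"ax": 0,"ay": 0,"az": 0,"claw": 8.7},
  ],
)

```text
time_s: 0.98
tcp_pos: [0.3656, -0.343, 0.232]
ee_rot: [[-1.0, -0.0, -0.0], [-0.0, 1.0, 0.0], [0.0, 0.0, -1.0]]
wrist_force: [0.7, -0.4, -0.7]
gripper_width: 1.001
gripper_force: 0.0
```

drive_tool(
  rows=[
    {"tx": -1.5,"ty": 3.6,"tz": -0.16,"ax": 0,"ay": 0,"az": 0,"claw": 8.7},
    {"tx": -1.5,"ty": 3.6,"tz": -0.16,"ax": 0,"ay": 0,"az": 0,"claw": 8.7},
    {"tx": -1.5,"ty": 3.6,"tz": -0.16,"ax": 0,"ay": 0,"az": 0,"claw": 8.7},
    {"tx": -1.5,"ty": 3.6,"tz": -0.16,"ax": 0,"ay": 0,"az": 0,"claw": 8.7},
    {"tx": -1.5,"ty": 3.6,"tz": -0.16,"ax": 0,"ay": 0,"az": 0,"claw": 8.7},
    {"tx": -1.5,"ty": 3.6,"tz": -0.16,"ax": 0,"ay": 0,"az": 0,"claw": 8.7},
    {"tx": -1.5,"ty": 3.6,"tz": -0.16,"ax": 0,"ay": 0,"az": 0,"claw": 8.7},
    {"tx": -1.5,"ty": 3.6,"tz": -0.16,"ax": 0,"ay": 0,"az": 0,"claw": 8.7},
    {"tx": -1.5,"ty": 3.6,"tz": -0.16,"ax": 0,"ay": 0,"az": 0,"claw": 8.7},
    {"tx": -1.5,"ty": 3.6,"tz": -0.16,"ax": 0,"ay": 0,"az": 0,"claw": 8.7},
  ],
)

```text
time_s: 1.82
tcp_pos: [0.5153, 0.0173, 0.2482]
ee_rot: [[-1.0, -0.001, -0.0], [-0.001, 1.0, 0.0], [0.0, 0.0, -1.0]]
wrist_force: [-0.1, -1.0, 0.2]
gripper_width: 1.001
gripper_force: 0.0
```

drive_tool(
  rows=[
    {"tx": -1.5,"ty": 3.6,"tz": -0.16,"ax": 0,"ay": 0,"az": 0,"claw": 8.7},
    {"tx": -1.5,"ty": 3.6,"tz": -0.16,"ax": 0,"ay": 0,"az": 0,"claw": 8.7},
    {"tx": -1.5,"ty": 3.6,"tz": -0.16,"ax": 0,"ay": 0,"az": 0,"claw": 8.7},
    {"tx": 0,"ty": 0,"tz": 0,"ax": 0,"ay": 0,"az": 0,"claw": 8.7},
    {"tx": 0,"ty": 0,"tz": 0,"ax": 0,"ay": 0,"az": 0,"claw": 8.7},
    {"tx": 0,"ty": 0,"tz": 0,"ax": 0,"ay": 0,"az": 0,"claw": 8.7},
  ],
)

```text
time_s: 2.32
tcp_pos: [0.5596, 0.1232, 0.2523]
ee_rot: [[-1.0, -0.001, -0.002], [-0.001, 1.0, -0.001], [0.002, -0.001, -1.0]]
wrist_force: [0.2, 0.4, -0.9]
gripper_width: 1.003
gripper_force: 0.0
```

Run:
```python
from h import *
im,W=cloud("wrist"); save("pics/w2.png",im); np.savez("w1.npz",im=im,W=W)
s=sense(); print(s["time_s"],s["tcp_pos"],np.round(s["ee_rot"],3),s["joints"])
```

```text
2.3667 [0.55956015 0.12259834 0.25264463] [[-1.    -0.    -0.001]
 [-0.     1.    -0.   ]
 [ 0.001 -0.    -1.   ]] [ 2.85533751e+01  1.58541421e+01 -4.23626213e+00 -5.96216717e-03
 -6.99753854e+01 -1.18536490e+02]
```

View pics/w2.png

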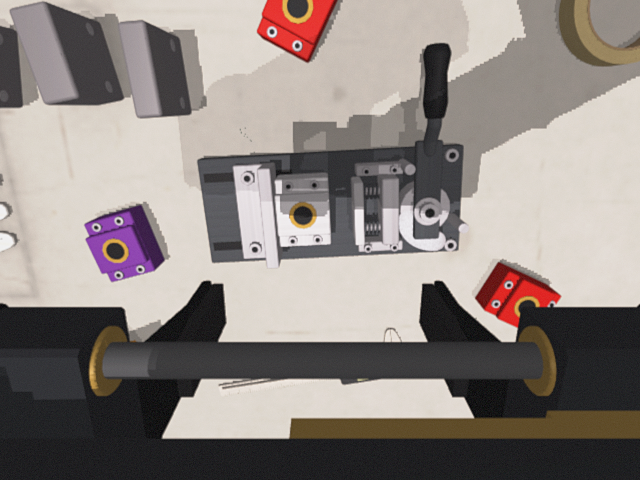

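The wrist view shows the fence at (265,215), the aluminium block with its brass bush at (303,212), the gap at u≈330–353, the jaw pad at (360,210), the pivot at (430,212) and the grip at (436,80). The only candidate inside the vise is the silver block, and the red and purple look-alikes lie outside it.

Run:
```python
from h import *
z=np.load("w1.npz"); W=z["W"]; im=z["im"]
v,u=np.mgrid[:480,:640]
R=(u>190)&(u<475)&(v>130)&(v<272)
m=R&(W[...,2]>.009)&(W[...,2]<.019)
P=W[m]; r=cv2.minAreaRect((P[:,:2]*1000).astype(np.float32)); print("bed",np.median(P[:,2]),r)
# block top
mb=R&(u>270)&(u<340)&(abs(W[...,2]-.052)<.004); r2=cv2.minAreaRect((W[mb][:,:2]*1000).astype(np.float32)); print("block top",np.median(W[mb][:,2]),r2)
c=np.array(r[0])/1000
a=np.deg2rad(r[2]); 
if r[1][0]<r[1][1]: a+=np.pi/2
# long axis dir -> vise y, must have +world y
a=a if np.sin(a)>0 else a+np.pi
ey=np.array([np.cos(a),np.sin(a)]); ex=np.array([ey[1],-ey[0]])
print("yaw",np.rad2deg(np.arctan2(ex[1],ex[0])),"ey",ey)
L=(W[...,:2]-c)@np.stack([ex,ey],1)
np.savez("vise.npz",c=c,ex=ex,ey=ey)
for x0 in(-.025,-.015,0,.015,.022):
    s=R&(abs(L[...,0]-x0)<.0012)&(abs(L[...,1])<.14)
    o=np.argsort(L[s][:,1]); y=L[s][o,1]; h=W[s][o,2]
    hi=h>.03; ch=np.where(np.diff(hi.astype(int)))[0]
    print(x0,[(round(1e3*y[i],1),round(1e3*y[i+1],1)) for i in ch])
# lever grip
g=(u>415)&(u<455)&(v>35)&(v<120)&(W[...,2]>.04)
print("grip",L[g].min(0),L[g].max(0),np.median(L[g],0),W[g].max(0),np.median(W[g],0))
```

```text
bed 0.013582084993718213 ((572.4359741210938, 133.622314453125), (110.50299835205078, 262.23638916015625), 3.1540753841400146)
block top 0.05190807912351264 ((578.3601684570312, 103.50729370117188), (55.44474411010742, 91.90482330322266), 88.22351837158203)
yaw 3.1540753841400133 ey [-0.0550212   0.99848519]
-0.025 [(np.float64(-71.4), np.float64(-65.1)), (np.float64(-3.3), np.float64(-2.0)), (np.float64(19.1), np.float64(19.8)), (np.float64(19.8), np.float64(19.9)), (np.float64(19.9), np.float64(19.9)), (np.float64(20.0), np.float64(20.0)), (np.float64(20.0), np.float64(20.3)), (np.float64(30.8), np.float64(30.8)), (np.float64(30.8), np.float64(30.9)), (np.float64(30.9), np.float64(31.0)), (np.float64(31.0), np.float64(31.1)), (np.float64(31.9), np.float64(31.9)), (np.float64(32.0), np.float64(32.3)), (np.float64(32.3), np.float64(33.0)), (np.float64(34.0), np.float64(34.4)), (np.float64(34.5), np.float64(34.8)), (np.float64(34.8), np.float64(34.9)), (np.float64(34.9), np.float64(35.0)), (np.float64(35.0), np.float64(35.0)), (np.float64(35.8), np.float64(36.0)), (np.float64(36.0), n
[... 5381 characters left out ...]
022 [(np.float64(-71.2), np.float64(-65.2)), (np.float64(-2.7), np.float64(-2.2)), (np.float64(19.6), np.float64(19.8)), (np.float64(20.0), np.float64(20.0)), (np.float64(20.0), np.float64(20.0)), (np.float64(33.4), np.float64(33.4)), (np.float64(33.4), np.float64(33.5)), (np.float64(37.0), np.float64(37.3)), (np.float64(37.3), np.float64(37.4)), (np.float64(99.8), np.float64(113.8)), (np.float64(117.5), np.float64(117.7)), (np.float64(117.7), np.float64(118.0)), (np.float64(118.2), np.float64(118.6)), (np.float64(121.6), np.float64(136.1))]
grip [-0.14015535  0.07785644] [-0.08242567  0.09898346] [-0.11276671  0.08677583] [0.48499238 0.22627686 0.07453325] [0.45492999 0.21419132 0.06955705]
```

Run:
```python
from h import *
z=np.load("w1.npz"); W=z["W"]; im=z["im"]; V=np.load("vise.npz"); c,ex,ey=V["c"],V["ex"],V["ey"]
v,u=np.mgrid[:480,:640]; L=(W[...,:2]-c)@np.stack([ex,ey],1)
for row in (185,195,205,215,225,235):
    print(row,[(int(k),int(round(1e3*L[row,k,1])),int(1e3*W[row,k,2]),int(im[row,k].mean())) for k in list(range(258,284,2))+list(range(326,358,1))])
crop=im[140:270,240:410]; save("pics/c1.png",cv2.resize(crop,None,fx=4.5,fy=4.5,interpolation=cv2.INTER_CUBIC))
```

```text
185 [(258, -71, 24, 182), (260, -64, 54, 212), (262, -63, 53, 212), (264, -61, 54, 210), (266, -59, 53, 210), (268, -57, 53, 211), (270, -55, 53, 178), (272, -54, 48, 78), (274, -54, 35, 100), (276, -51, 42, 228), (278, -49, 43, 226), (280, -47, 43, 227), (282, -46, 43, 128), (326, -5, 44, 119), (327, -4, 43, 111), (328, -3, 41, 81), (329, -2, 14, 49), (330, -1, 14, 45), (331, 0, 13, 53), (332, 1, 13, 50), (333, 2, 11, 50), (334, 3, 12, 46), (335, 4, 12, 49), (336, 5, 13, 50), (337, 6, 11, 56), (338, 7, 14, 50), (339, 8, 13, 50), (340, 9, 14, 51), (341, 10, 13, 49), (342, 11, 14, 50), (343, 12, 13, 51), (344, 13, 13, 51), (345, 14, 13, 49), (346, 15, 13, 56), (347, 16, 15, 48), (348, 17, 13, 49), (349, 18, 12, 54), (350, 19, 12, 56), (351, 20, 13, 77), (352, 20, 29, 92), (353, 20, 43, 99), (354, 20, 50, 121), (355, 21, 51, 127), (356, 22, 49, 127), (357, 23, 50, 127)]
195 [(258, -72, 22, 225), (260, -65, 54, 194), (262, -63, 54, 210), (264, -62, 53, 211), (266, -60, 53, 207), (268, -58, 53, 208), (270, -56, 54, 208), (272, -54, 53, 111), (274, -54, 41, 87), (276, -51, 49, 137), (278,
[... 968 characters left out ...]
5, 51, 158), (328, -4, 50, 140), (329, -3, 50, 101), (330, -2, 13, 61), (331, -1, 11, 59), (332, 0, 14, 62), (333, 1, 13, 62), (334, 2, 13, 62), (335, 3, 14, 73), (336, 4, 13, 96), (337, 5, 13, 96), (338, 6, 14, 93), (339, 7, 11, 94), (340, 8, 13, 93), (341, 9, 13, 92), (342, 10, 13, 94), (343, 11, 14, 95), (344, 12, 14, 94), (345, 13, 13, 93), (346, 14, 13, 91), (347, 15, 14, 83), (348, 16, 12, 80), (349, 17, 14, 82), (350, 18, 13, 82), (351, 19, 12, 90), (352, 20, 19, 103), (353, 20, 34, 100), (354, 20, 49, 107), (355, 21, 48, 122), (356, 22, 51, 126), (357, 23, 50, 125)]Traceback (most recent call last):
  File "<stdin>", line 5, in <module>
ValueError: cannot convert float NaN to integer
```

drive_tool(
  rows=[
    {"tx": -1,"ty": 0.7,"tz": 3,"ax": 0,"ay": 0,"az": 0,"claw": 8.7},
    {"tx": -1,"ty": 0.7,"tz": 3,"ax": 0,"ay": 0,"az": 0,"claw": 8.7},
    {"tx": -1,"ty": 0.6,"tz": 3,"ax": 0,"ay": 0,"az": 0,"claw": 8.7},
    {"tx": 0,"ty": 0,"tz": 0,"ax": 0,"ay": 0,"az": 0,"claw": 8.7},
    {"tx": 0,"ty": 0,"tz": 0,"ax": 0,"ay": 0,"az": 0,"claw": 8.7},
    {"tx": 0,"ty": 0,"tz": 0,"ax": 0,"ay": 0,"az": 0,"claw": 8.7},
  ],
)

```text
time_s: 2.87
tcp_pos: [0.5906, 0.1424, 0.1646]
ee_rot: [[-1.0, -0.0, 0.002], [-0.0, 1.0, 0.0], [-0.002, 0.0, -1.0]]
wrist_force: [-0.3, -0.0, 0.6]
gripper_width: 0.999
gripper_force: 0.0
```

Run:
```python
from h import *
im,W=cloud("wrist"); np.savez("w2.npz",im=im,W=W)
V=np.load("vise.npz"); c,ex,ey=V["c"],V["ex"],V["ey"]
L=((W[...,:2]-c)@np.stack([ex,ey],1))*1e3; H=W[...,2]*1e3
R=(abs(L[...,0])<28)
f=lambda m:np.percentile(L[m][:,1],[1,5,50,95,99]).round(2)
top=R&(H>48)&(H<56)
print("block/fence top y", f(top&(L[...,1]<8)&(L[...,1]>-45)))
print("bed in gap y", f(R&(H<20)&(L[...,1]>-10)&(L[...,1]<23)))
print("pad face pts y", f(R&(H>22)&(H<46)&(L[...,1]>10)&(L[...,1]<22)), "pad top", f(R&(H>48)&(L[...,1]>10)&(L[...,1]<26)))
for x0 in (-24,-12,0,12,24):
    b=top&(abs(L[...,0]-x0)<4); p=abs(L[...,0]-x0)<4
    print(x0,"block edge",np.percentile(L[b&(L[...,1]<8)&(L[...,1]>-45)][:,1],98).round(2),"gap bed",np.percentile(L[p&(H<20)&(L[...,1]>-10)&(L[...,1]<23)][:,1],[2,98]).round(2),"pad",np.median(L[p&(H>22)&(H<46)&(L[...,1]>10)&(L[...,1]<22)][:,1]).round(2))
s=sense(); print(s["time_s"],s["tcp_pos"]); save("pics/w3.png",im)
```

```text
block/fence top y [-44.52 -42.8  -23.74  -4.76  -3.09]
bed in gap y [-2.75 -1.94  8.49 18.92 19.82]
pad face pts y [19.84 19.85 19.88 19.91 19.93] pad top [10.16 10.85 18.68 25.33 25.88]
-24 block edge -3.97 gap bed [-2.57 19.7 ] pad 19.87
-12 block edge -3.42 gap bed [-2.59 19.36] pad 19.87
0 block edge -3.51 gap bed [-2.6  19.46] pad 19.88
12 block edge -3.44 gap bed [-2.52 19.63] pad 19.89Traceback (most recent call last):
  File "<stdin>", line 13, in <module>
    return _quantile_unchecked(
        a, q, axis, out, overwrite_input, method, keepdims, weights)
    return _ureduce(a,
                    func=_quantile_ureduce_func,
    ...<5 lines>...
                    overwrite_input=overwrite_input,
                    method=method)
    r = func(a, **kwargs)
    result = _quantile(arr,
                       quantiles=q,
    ...<2 lines>...
                       out=out,
                       weights=wgt)
    slices_having_nans = np.isnan(arr[-1, ...])
                                  ~~~^^^^^^^^^
IndexError: index -1 is out of bounds for axis 0 with size 0
```

Block face y ≈ −2.7 mm and pad face +19.9 mm, so the gap is about 22.6 mm. The 22 mm plate would have only 0.6 mm of play and would not drop freely, so the thin 14 mm plate is right: it leaves 8.6 mm, under the 15 mm limit. It is the one at top (420,276), measured 15×69 mm.

drive_tool(
  rows=[
    {"tx": 1.4,"ty": -3.4,"tz": -0.7,"ax": 0,"ay": 0,"az": 0,"claw": 4.5},
    {"tx": 1.4,"ty": -3.4,"tz": -0.7,"ax": 0,"ay": 0,"az": 0,"claw": 4.5},
    {"tx": 1.4,"ty": -3.4,"tz": -0.7,"ax": 0,"ay": 0,"az": 0,"claw": 4.5},
    {"tx": 1.4,"ty": -3.4,"tz": -0.7,"ax": 0,"ay": 0,"az": 0,"claw": 4.5},
    {"tx": 1.4,"ty": -3.4,"tz": -0.7,"ax": 0,"ay": 0,"az": 0,"claw": 4.5},
    {"tx": 1.4,"ty": -3.4,"tz": -0.7,"ax": 0,"ay": 0,"az": 0,"claw": 4.5},
    {"tx": 1.4,"ty": -3.4,"tz": -0.7,"ax": 0,"ay": 0,"az": 0,"claw": 4.5},
    {"tx": 1.4,"ty": -3.4,"tz": -0.7,"ax": 0,"ay": 0,"az": 0,"claw": 4.5},
    {"tx": 1.4,"ty": -3.4,"tz": -0.7,"ax": 0,"ay": 0,"az": 0,"claw": 4.5},
    {"tx": 0,"ty": 0,"tz": 0,"ax": 0,"ay": 0,"az": 0.071,"claw": 4.5},
  ],
)

```text
time_s: 3.75
tcp_pos: [0.4628, -0.1672, 0.2302]
ee_rot: [[-0.997, 0.076, 0.007], [0.076, 0.997, -0.002], [-0.007, -0.001, -1.0]]
wrist_force: [1.4, 0.3, 0.1]
gripper_width: 0.523
gripper_force: 0.0
```

drive_tool(
  rows=[
    {"tx": 0,"ty": 0,"tz": 0,"ax": 0,"ay": 0,"az": 0.071,"claw": 4.5},
    {"tx": 0,"ty": 0,"tz": 0,"ax": 0,"ay": 0,"az": 0,"claw": 4.5},
    {"tx": 0,"ty": 0,"tz": 0,"ax": 0,"ay": 0,"az": 0,"claw": 4.5},
    {"tx": 0,"ty": 0,"tz": 0,"ax": 0,"ay": 0,"az": 0,"claw": 4.5},
  ],
)

```text
time_s: 4.08
tcp_pos: [0.4645, -0.1626, 0.2271]
ee_rot: [[-0.99, 0.139, 0.002], [0.139, 0.99, -0.0], [-0.002, 0.0, -1.0]]
wrist_force: [-0.3, 0.8, 0.0]
gripper_width: 0.516
gripper_force: 0.0
```

Run:
```python
from h import *
im,W=cloud("wrist"); save("pics/w4.png",im); s=sense()
tcp=np.array(s["tcp_pos"]);R=np.array(s["ee_rot"]); print(s["time_s"],tcp,R.round(3).tolist())
H=W[...,2]; m=((H>.075)&(H<.086)&(np.hypot(W[...,0]-.44,W[...,1]+.168)<.06)).astype(np.uint8)
n,l,st,c=cv2.connectedComponentsWithStats(m)
for i in range(1,n):
    if st[i,4]>100:
        p=W[l==i]; r=cv2.minAreaRect((p[:,:2]*1000).astype(np.float32)); print(st[i],np.median(p[:,2]),r, "d tool", (R.T@(np.array([r[0][0]/1e3,r[0][1]/1e3,.053])-tcp)*100).round(2))
```

```text
4.1333 [ 0.46453075 -0.16252793  0.22675764] [[-0.99, 0.139, 0.002], [0.139, 0.99, -0.0], [-0.002, 0.0, -1.0]]
[ 299  145   19   88 1541] 0.07927570091130792 ((441.2981262207031, -169.92559814453125), (13.789164543151855, 68.89369201660156), 82.0009994506836) d tool [ 2.23 -1.06 17.37]
```

View pics/w4.png

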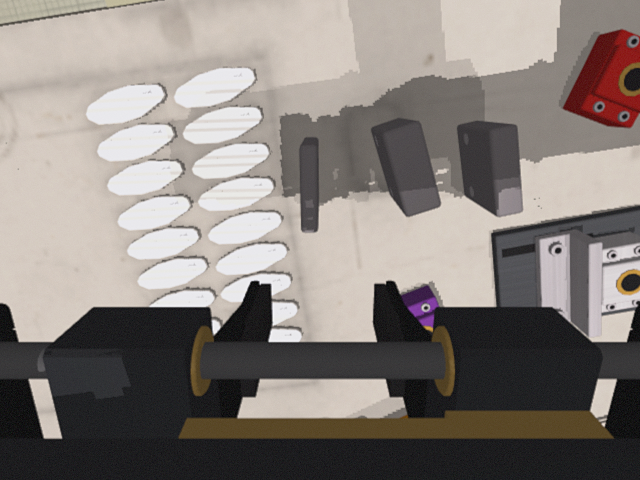

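The thin plate stands alone at (310,185), aligned with the fingers and measured 13.8×68.9 mm, with its top at 79 mm. I'll go down and grip it.

drive_tool(
  rows=[
    {"tx": 2.2,"ty": -1.05,"tz": 0,"ax": 0,"ay": 0,"az": 0,"claw": 4.5},
    {"tx": 0,"ty": 0,"tz": 3.0,"ax": 0,"ay": 0,"az": 0,"claw": 4.5},
    {"tx": 0,"ty": 0,"tz": 3.0,"ax": 0,"ay": 0,"az": 0,"claw": 4.5},
    {"tx": 0,"ty": 0,"tz": 3.0,"ax": 0,"ay": 0,"az": 0,"claw": 4.5},
    {"tx": 0,"ty": 0,"tz": 3.0,"ax": 0,"ay": 0,"az": 0,"claw": 4.5},
    {"tx": 0,"ty": 0,"tz": 3.0,"ax": 0,"ay": 0,"az": 0,"claw": 4.5},
    {"tx": 0,"ty": 0,"tz": 2.3,"ax": 0,"ay": 0,"az": 0,"claw": 4.5},
    {"tx": 0,"ty": 0,"tz": 0,"ax": 0,"ay": 0,"az": 0,"claw": 4.5},
    {"tx": 0,"ty": 0,"tz": 0,"ax": 0,"ay": 0,"az": 0,"claw": 4.5},
    {"tx": 0,"ty": 0,"tz": 0,"ax": 0,"ay": 0,"az": 0,"claw": 3.0},
  ],
)

```text
time_s: 4.97
tcp_pos: [0.4425, -0.17, 0.0542]
ee_rot: [[-0.99, 0.139, 0.002], [0.139, 0.99, -0.001], [-0.002, -0.0, -1.0]]
wrist_force: [-0.3, -0.6, 1.4]
gripper_width: 0.491
gripper_force: 0.0
```

drive_tool(
  rows=[
    {"tx": 0,"ty": 0,"tz": 0,"ax": 0,"ay": 0,"az": 0,"claw": 0.5},
    {"tx": 0,"ty": 0,"tz": 0,"ax": 0,"ay": 0,"az": 0,"claw": 0.5},
    {"tx": 0,"ty": 0,"tz": 0,"ax": 0,"ay": 0,"az": 0,"claw": 0.5},
    {"tx": 0,"ty": 0,"tz": 0,"ax": 0,"ay": 0,"az": 0,"claw": 0.5},
    {"tx": 0,"ty": 0,"tz": 0,"ax": 0,"ay": 0,"az": 0,"claw": 0.5},
    {"tx": 0,"ty": 0,"tz": 0,"ax": 0,"ay": 0,"az": 0,"claw": 0.5},
  ],
)

```text
time_s: 5.47
tcp_pos: [0.4414, -0.1701, 0.0535]
ee_rot: [[-0.99, 0.141, 0.001], [0.141, 0.99, -0.0], [-0.001, -0.0, -1.0]]
wrist_force: [-1.5, 0.1, 3.1]
gripper_width: 0.158
gripper_force: 30.0
```

The plate is gripped at 13.7 mm with 30 N. I'll lift it, turn it to the vise's yaw and carry it over the gap.

drive_tool(
  rows=[
    {"tx": 0,"ty": 0,"tz": -2,"ax": 0,"ay": 0,"az": 0,"claw": 0.5},
    {"tx": 0,"ty": 0,"tz": -3,"ax": 0,"ay": 0,"az": 0,"claw": 0.5},
    {"tx": 0,"ty": 0,"tz": -3.5,"ax": 0,"ay": 0,"az": 0,"claw": 0.5},
    {"tx": 0,"ty": 0,"tz": -3.5,"ax": 0,"ay": 0,"az": 0,"claw": 0.5},
    {"tx": 0,"ty": 0,"tz": 0,"ax": 0,"ay": 0,"az": -0.065,"claw": 0.5},
    {"tx": 0,"ty": 0,"tz": 0,"ax": 0,"ay": 0,"az": -0.065,"claw": 0.5},
    {"tx": 0,"ty": 0,"tz": 0,"ax": 0,"ay": 0,"az": -0.066,"claw": 0.5},
    {"tx": -0.7,"ty": 1.5,"tz": 0,"ax": 0,"ay": 0,"az": 0,"claw": 0.5},
    {"tx": -1.4,"ty": 3.0,"tz": 0,"ax": 0,"ay": 0,"az": 0,"claw": 0.5},
    {"tx": -1.5,"ty": 3.0,"tz": 0,"ax": 0,"ay": 0,"az": 0,"claw": 0.5},
  ],
)

```text
time_s: 6.3
tcp_pos: [0.4722, -0.0929, 0.1726]
ee_rot: [[-0.999, -0.052, -0.001], [-0.052, 0.999, 0.0], [0.001, 0.0, -1.0]]
wrist_force: [0.3, -1.6, -0.9]
gripper_width: 0.156
gripper_force: 30.0
```

drive_tool(
  rows=[
    {"tx": -1.5,"ty": 3.0,"tz": 0,"ax": 0,"ay": 0,"az": 0,"claw": 0.5},
    {"tx": -1.5,"ty": 3.0,"tz": 0,"ax": 0,"ay": 0,"az": 0,"claw": 0.5},
    {"tx": -1.5,"ty": 3.0,"tz": 0,"ax": 0,"ay": 0,"az": 0,"claw": 0.5},
    {"tx": -1.5,"ty": 3.0,"tz": 0,"ax": 0,"ay": 0,"az": 0,"claw": 0.5},
    {"tx": -1.5,"ty": 3.0,"tz": 0,"ax": 0,"ay": 0,"az": 0,"claw": 0.5},
    {"tx": -1.5,"ty": 3.0,"tz": 0,"ax": 0,"ay": 0,"az": 0,"claw": 0.5},
    {"tx": -1.5,"ty": 3.0,"tz": 0,"ax": 0,"ay": 0,"az": 0,"claw": 0.5},
    {"tx": -0.7,"ty": 2.0,"tz": 0,"ax": 0,"ay": 0,"az": 0,"claw": 0.5},
    {"tx": 0,"ty": 0,"tz": 0,"ax": 0,"ay": 0,"az": 0,"claw": 0.5},
    {"tx": 0,"ty": 0,"tz": 0,"ax": 0,"ay": 0,"az": 0,"claw": 0.5},
  ],
)

```text
time_s: 7.13
tcp_pos: [0.5717, 0.1435, 0.1717]
ee_rot: [[-0.998, -0.056, -0.002], [-0.056, 0.998, -0.001], [0.002, -0.001, -1.0]]
wrist_force: [0.5, 1.1, -1.7]
gripper_width: 0.156
gripper_force: 30.0
```

Run:
```python
from h import *
im,W=cloud("wrist"); save("pics/w5.png",im); s=sense(); np.savez("w5.npz",im=im,W=W)
tcp=np.array(s["tcp_pos"]);R=np.array(s["ee_rot"]); print(s["time_s"],tcp,R.round(4).tolist(),s["gripper_force"])
V=np.load("vise.npz"); c,ex,ey=V["c"],V["ex"],V["ey"]
print("tcp in vise",(tcp[:2]-c)@np.stack([ex,ey],1), "d tool",(R.T@(np.array([.572,.1422,.067])-tcp)*100).round(2))
L=((W[...,:2]-c)@np.stack([ex,ey],1))*1e3; H=W[...,2]*1e3
for lo,hi in((115,130),(130,150),(150,170),(170,200),(200,240)):
    m=(H>lo)&(H<hi)&(abs(L[...,1]-8)<30)&(abs(L[...,0])<60); 
    if m.sum()>20: print(lo,m.sum(),np.percentile(L[m],[2,50,98],axis=0).round(1).tolist())
```

```text
7.1833 [0.57143655 0.14257811 0.1719976 ] [[-0.9985, -0.0553, -0.0022], [-0.0553, 0.9985, -0.0008], [0.0022, -0.0007, -1.0]] 29.98477153480053
tcp in vise [-0.00050515  0.00899722] d tool [-0.08 -0.03 10.5 ]
115 98 [[-35.3, 3.9], [-35.0, 10.4], [-32.5, 17.2]]
130 274 [[-35.4, 3.9], [-35.0, 10.4], [-32.6, 17.0]]
150 375 [[-35.3, 4.0], [-34.9, 10.5], [-32.4, 17.2]]
170 6558 [[-35.1, -3.6], [-12.2, 10.6], [31.1, 25.1]]
200 2543 [[-12.7, -4.8], [-10.5, 17.6], [8.3, 26.3]]
```

View pics/w5.png

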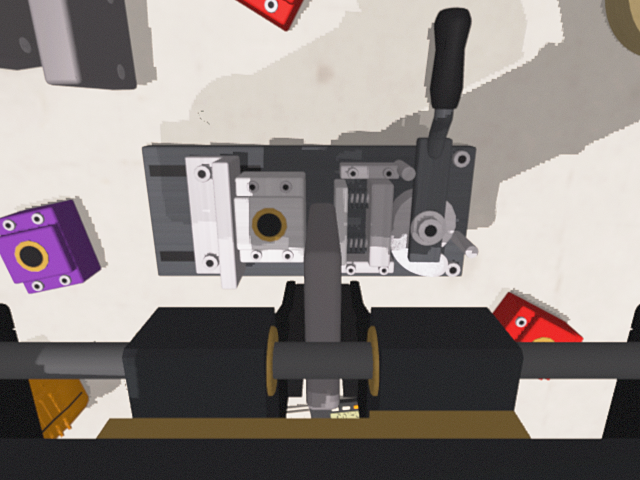

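Run:
```python
from h import *
z=np.load("w5.npz"); W=z["W"]; V=np.load("vise.npz"); c,ex,ey=V["c"],V["ex"],V["ey"]
L=((W[...,:2]-c)@np.stack([ex,ey],1))*1e3; H=W[...,2]*1e3
v,u=np.mgrid[:480,:640]
for r in range(176,202,5):
    s=(abs(v-r)<2)&(u>270)&(u<360)
    b=s&(H>36)&(H<56)&(L[...,1]<8)&(u<320); g=s&(H<20)&(L[...,1]>-8)&(L[...,1]<24); p=s&(H>22)&(H<47)&(u>322)
    print(r,np.percentile(L[b][:,1],98).round(2),np.percentile(L[g][:,1],[3,97]).round(2),np.median(L[p][:,1]).round(2),p.sum())
m=(H>9)&(H<19)&(v>130)&(v<275)&(u>140)&(u<480); print(cv2.minAreaRect((W[m][:,:2]*1000).astype(np.float32)))
```

```text
176 -4.25 [-1.8  22.95] 30.55 58
181 -2.9 [-2.   20.61] 23.98 22
186 -2.9 [-2.15 19.31] 23.63 28
191 -2.95 [-2.18 19.36] 33.0 23
196 -3.07 [-2.26 19.41] 33.73 37
201 -2.75 [-2.28 19.42] 33.64 39
((571.2283325195312, 133.72181701660156), (108.27764129638672, 262.05767822265625), 3.192917585372925)
```

In the camera frame the plate centre is at y=10.45 mm and the gap centre at 8.6, so I'll shift by −0.2 cm and go down slowly.

drive_tool(
  rows=[
    {"tx": 0,"ty": -0.2,"tz": 1,"ax": 0,"ay": 0,"az": 0,"claw": 0.5},
    {"tx": 0,"ty": 0,"tz": 2,"ax": 0,"ay": 0,"az": 0,"claw": 0.5},
    {"tx": 0,"ty": 0,"tz": 2,"ax": 0,"ay": 0,"az": 0,"claw": 0.5},
    {"tx": 0,"ty": 0,"tz": 1,"ax": 0,"ay": 0,"az": 0,"claw": 0.5},
    {"tx": 0,"ty": 0,"tz": 1,"ax": 0,"ay": 0,"az": 0,"claw": 0.5},
    {"tx": 0,"ty": 0,"tz": 0.5,"ax": 0,"ay": 0,"az": 0,"claw": 0.5},
    {"tx": 0,"ty": 0,"tz": 0,"ax": 0,"ay": 0,"az": 0,"claw": 0.5},
  ],
)

```text
time_s: 7.77
tcp_pos: [0.5718, 0.1399, 0.0969]
ee_rot: [[-0.999, -0.054, -0.002], [-0.054, 0.999, -0.001], [0.002, -0.001, -1.0]]
wrist_force: [-0.4, -0.5, -1.6]
gripper_width: 0.161
gripper_force: 30.0
```

drive_tool(
  rows=[
    {"tx": 0,"ty": 0,"tz": 0.5,"ax": 0,"ay": 0,"az": 0,"claw": 0.5},
    {"tx": 0,"ty": 0,"tz": 0.5,"ax": 0,"ay": 0,"az": 0,"claw": 0.5},
    {"tx": 0,"ty": 0,"tz": 0.5,"ax": 0,"ay": 0,"az": 0,"claw": 0.5},
    {"tx": 0,"ty": 0,"tz": 0.5,"ax": 0,"ay": 0,"az": 0,"claw": 0.5},
    {"tx": 0,"ty": 0,"tz": 0.5,"ax": 0,"ay": 0,"az": 0,"claw": 0.5},
    {"tx": 0,"ty": 0,"tz": 0,"ax": 0,"ay": 0,"az": 0,"claw": 0.5},
    {"tx": 0,"ty": 0,"tz": 0,"ax": 0,"ay": 0,"az": 0,"claw": 0.5},
  ],
)

```text
time_s: 8.35
tcp_pos: [0.5721, 0.1405, 0.0725]
ee_rot: [[-0.998, -0.055, -0.001], [-0.055, 0.998, -0.0], [0.001, -0.0, -1.0]]
wrist_force: [-0.5, -0.1, -1.7]
gripper_width: 0.159
gripper_force: 30.0
```

drive_tool(
  rows=[
    {"tx": 0,"ty": 0,"tz": 0.2,"ax": 0,"ay": 0,"az": 0,"claw": 0.5},
    {"tx": 0,"ty": 0,"tz": 0.2,"ax": 0,"ay": 0,"az": 0,"claw": 0.5},
    {"tx": 0,"ty": 0,"tz": 0,"ax": 0,"ay": 0,"az": 0,"claw": 0.5},
    {"tx": 0,"ty": 0,"tz": 0,"ax": 0,"ay": 0,"az": 0,"claw": 0.5},
  ],
)

```text
time_s: 8.68
tcp_pos: [0.5723, 0.1406, 0.0689]
ee_rot: [[-0.999, -0.055, -0.0], [-0.055, 0.999, -0.0], [0.0, -0.0, -1.0]]
wrist_force: [0.0, -0.5, -1.2]
gripper_width: 0.157
gripper_force: 30.0
```

drive_tool(
  rows=[
    {"tx": 0,"ty": 0,"tz": 0.1,"ax": 0,"ay": 0,"az": 0,"claw": 0.5},
    {"tx": 0,"ty": 0,"tz": 0,"ax": 0,"ay": 0,"az": 0,"claw": 0.5},
    {"tx": 0,"ty": 0,"tz": 0,"ax": 0,"ay": 0,"az": 0,"claw": 0.5},
  ],
)

```text
time_s: 8.93
tcp_pos: [0.5723, 0.1406, 0.068]
ee_rot: [[-0.999, -0.055, 0.0], [-0.055, 0.999, 0.0], [-0.0, 0.0, -1.0]]
wrist_force: [0.7, 0.0, -1.8]
gripper_width: 0.159
gripper_force: 30.0
```

drive_tool(
  rows=[
    {"tx": 0,"ty": 0,"tz": 0.06,"ax": 0,"ay": 0,"az": 0,"claw": 0.5},
    {"tx": 0,"ty": 0,"tz": 0,"ax": 0,"ay": 0,"az": 0,"claw": 0.5},
    {"tx": 0,"ty": 0,"tz": 0,"ax": 0,"ay": 0,"az": 0,"claw": 0.5},
  ],
)

```text
time_s: 9.18
tcp_pos: [0.5724, 0.1407, 0.0676]
ee_rot: [[-0.998, -0.055, 0.0], [-0.055, 0.998, 0.0], [-0.0, 0.0, -1.0]]
wrist_force: [-0.4, -0.8, -0.3]
gripper_width: 0.16
gripper_force: 30.0
```

The z force has gone from −1.7 to −0.3 N at the expected height, so the plate is on the bed. I'll release and rise.

drive_tool(
  rows=[
    {"tx": 0,"ty": 0,"tz": 0,"ax": 0,"ay": 0,"az": 0,"claw": 1.7},
    {"tx": 0,"ty": 0,"tz": 0,"ax": 0,"ay": 0,"az": 0,"claw": 2.2},
    {"tx": 0,"ty": 0,"tz": 0,"ax": 0,"ay": 0,"az": 0,"claw": 3.0},
    {"tx": 0,"ty": 0,"tz": 0,"ax": 0,"ay": 0,"az": 0,"claw": 3.5},
    {"tx": 0,"ty": 0,"tz": 0,"ax": 0,"ay": 0,"az": 0,"claw": 3.5},
    {"tx": 0,"ty": 0,"tz": -1.5,"ax": 0,"ay": 0,"az": 0,"claw": 3.5},
    {"tx": 0,"ty": 0,"tz": -3,"ax": 0,"ay": 0,"az": 0,"claw": 3.5},
    {"tx": 0,"ty": 0,"tz": -4,"ax": 0,"ay": 0,"az": 0,"claw": 3.5},
    {"tx": 0,"ty": 0,"tz": -4,"ax": 0,"ay": 0,"az": 0,"claw": 3.5},
    {"tx": 0,"ty": 0,"tz": 0,"ax": 0,"ay": 0,"az": 0,"claw": 3.5},
  ],
)

```text
time_s: 10.02
tcp_pos: [0.5771, 0.1421, 0.2018]
ee_rot: [[-0.998, -0.057, 0.017], [-0.057, 0.998, 0.005], [-0.017, 0.004, -1.0]]
wrist_force: [0.3, 0.3, 1.0]
gripper_width: 0.403
gripper_force: 0.0
```

drive_tool(
  rows=[
    {"tx": 0,"ty": 0,"tz": 0,"ax": 0,"ay": 0,"az": 0,"claw": 0.5},
    {"tx": 0,"ty": 0,"tz": 0,"ax": 0,"ay": 0,"az": 0,"claw": 0.5},
    {"tx": 0,"ty": 0,"tz": 0,"ax": 0,"ay": 0,"az": 0,"claw": 0.5},
  ],
)

```text
time_s: 10.27
tcp_pos: [0.5714, 0.1403, 0.1909]
ee_rot: [[-0.999, -0.055, -0.003], [-0.055, 0.999, -0.001], [0.003, -0.001, -1.0]]
wrist_force: [-0.8, -0.4, -0.2]
gripper_width: 0.257
gripper_force: 0.0
```

Run:
```python
from h import *
im,W=cloud("wrist"); save("pics/w6.png",im); s=sense()
tcp=np.array(s["tcp_pos"]);R=np.array(s["ee_rot"]); print(s["time_s"],tcp,R.round(4).tolist(),s["joints"])
V=np.load("vise.npz"); c,ex,ey=V["c"],V["ex"],V["ey"]
L=((W[...,:2]-c)@np.stack([ex,ey],1))*1e3; H=W[...,2]*1e3; v,u=np.mgrid[:480,:640]
m=(H>86)&(H<102)&(abs(L[...,1]-8)<30)&(abs(L[...,0])<50)
print("plate",m.sum(),np.median(H[m]),cv2.minAreaRect(L[m].astype(np.float32)))
g=(H>55)&(H<85)&(L[...,0]<-80)&(L[...,0]>-150)&(abs(L[...,1]-87)<25)
print("grip",np.percentile(L[g],[1,50,99],axis=0).round(1).tolist(),np.percentile(H[g],98))
for x in(-90,-100,-110,-120,-130): 
    q=g&(abs(L[...,0]-x)<3); print(x,np.percentile(L[q][:,1],[3,97]).round(1) if q.any() else None)
```

```text
10.3167 [0.57144256 0.14020856 0.19067372] [[-0.9985, -0.0546, -0.003], [-0.0546, 0.9985, -0.0014], [0.0031, -0.0012, -1.0]] [ 2.95358481e+01  1.99749957e+01 -7.45958645e+00 -1.79135904e-02
 -6.27552406e+01 -1.16396421e+02]
plate 2026 93.23730689125615 ((0.06671524047851562, 7.654668807983398), (69.2303695678711, 14.007843971252441), 0.36248844861984253)
grip [[-138.9, 78.8], [-112.2, 86.7], [-81.1, 97.5]] 72.56539099016999
-90 [79.6 96.2]
-100 [79.  96.7]
-110 [79.9 96.5]
-120 [80.1 96.4]
-130 [78.5 97.6]
```

View pics/w6.png

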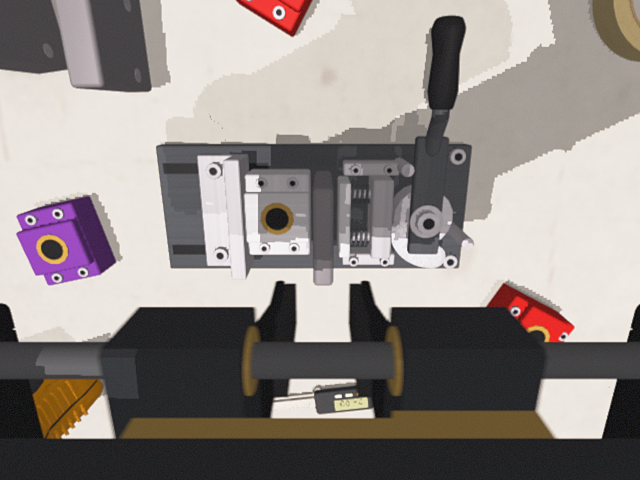

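The plate stands upright in the gap: centre y=7.7 mm, top 93 mm, yaw within 0.4°, and released. The grip runs along x from −81 to −139 at y≈88. I'll shut the fingers and lower them beside the grip on its −y side.

drive_tool(
  rows=[
    {"tx": 3.6,"ty": 1.6,"tz": 0,"ax": 0,"ay": 0,"az": 0,"claw": 0},
    {"tx": 3.6,"ty": 1.6,"tz": 0,"ax": 0,"ay": 0,"az": 0,"claw": 0},
    {"tx": 3.7,"ty": 1.6,"tz": 0,"ax": 0,"ay": 0,"az": 0,"claw": 0},
    {"tx": 0,"ty": 0,"tz": 2.5,"ax": 0,"ay": 0,"az": 0,"claw": 0},
    {"tx": 0,"ty": 0,"tz": 3.0,"ax": 0,"ay": 0,"az": 0,"claw": 0},
    {"tx": 0,"ty": 0,"tz": 3.5,"ax": 0,"ay": 0,"az": 0,"claw": 0},
    {"tx": 0,"ty": 0,"tz": 3.5,"ax": 0,"ay": 0,"az": 0,"claw": 0},
    {"tx": 0,"ty": 0,"tz": 2.1,"ax": 0,"ay": 0,"az": 0,"claw": 0},
    {"tx": 0,"ty": 0,"tz": 0,"ax": 0,"ay": 0,"az": 0,"claw": 0},
    {"tx": 0,"ty": 0,"tz": 0,"ax": 0,"ay": 0,"az": 0,"claw": 0},
  ],
)

```text
time_s: 11.15
tcp_pos: [0.4601, 0.1818, 0.045]
ee_rot: [[-0.998, -0.055, -0.003], [-0.055, 0.998, -0.003], [0.003, -0.003, -1.0]]
wrist_force: [1.0, 0.9, 0.0]
gripper_width: 0.007
gripper_force: 0.0
```

```bash
cat > path.py <<'E'
from h import *
V=np.load("vise.npz"); c,ex,ey=V["c"],V["ex"],V["ey"]
s=sense(); p=np.array(s["tcp_pos"]); q=(p[:2]-c)@np.stack([ex,ey],1)*100
print(s["time_s"],"vise tcp cm",q.round(2),p[2].round(4),s["gripper_width"],np.round(s["wrist_force"],1))
piv=np.array([0,8.65]); prev=q
for th in range(0,91,6):
    t=np.deg2rad(th); d=np.array([-np.cos(t),np.sin(t)]); n=np.array([np.sin(t),np.cos(t)])
    P=piv+11*d-(.87+.95*n[0]+1.5*n[1])*n
    D=P-prev; print(th,P.round(2),"tx,ty",round(-D[0],2),round(D[1],2)); prev=P
E
python3 path.py
```

```text
11.15 vise tcp cm [-10.95   5.43] 0.045 0.006864902014925506 [1.  0.9 0. ]
0 [-11.     6.28] tx,ty 0.05 0.85
6 [-11.2    7.35] tx,ty 0.2 1.07
12 [-11.29   8.46] tx,ty 0.09 1.11
18 [-11.26   9.59] tx,ty -0.02 1.13
24 [-11.12  10.72] tx,ty -0.14 1.14
30 [-10.85  11.86] tx,ty -0.27 1.14
36 [-10.45  12.98] tx,ty -0.4 1.12
42 [-9.93 14.06] tx,ty -0.52 1.08
48 [-9.28 15.1 ] tx,ty -0.65 1.04
54 [-8.5  16.07] tx,ty -0.77 0.97
60 [-7.62 16.95] tx,ty -0.89 0.89
66 [-6.62 17.74] tx,ty -1.0 0.79
72 [-5.53 18.42] tx,ty -1.09 0.68
78 [-4.35 18.97] tx,ty -1.17 0.55
84 [-3.11 19.38] tx,ty -1.24 0.41
90 [-1.82 19.65] tx,ty -1.29 0.27
```

drive_tool(
  rows=[
    {"tx": 0.03,"ty": 0.45,"tz": 0,"ax": 0,"ay": 0,"az": 0,"claw": 0},
    {"tx": 0.03,"ty": 0.45,"tz": 0,"ax": 0,"ay": 0,"az": 0,"claw": 0},
    {"tx": 0.1,"ty": 0.53,"tz": 0,"ax": 0,"ay": 0,"az": 0,"claw": 0},
    {"tx": 0.1,"ty": 0.54,"tz": 0,"ax": 0,"ay": 0,"az": 0,"claw": 0},
    {"tx": 0.05,"ty": 0.55,"tz": 0,"ax": 0,"ay": 0,"az": 0,"claw": 0},
    {"tx": 0.04,"ty": 0.56,"tz": 0,"ax": 0,"ay": 0,"az": 0,"claw": 0},
    {"tx": 0,"ty": 0.56,"tz": 0,"ax": 0,"ay": 0,"az": 0,"claw": 0},
    {"tx": -0.02,"ty": 0.57,"tz": 0,"ax": 0,"ay": 0,"az": 0,"claw": 0},
    {"tx": -0.07,"ty": 0.57,"tz": 0,"ax": 0,"ay": 0,"az": 0,"claw": 0},
    {"tx": -0.07,"ty": 0.57,"tz": 0,"ax": 0,"ay": 0,"az": 0,"claw": 0},
  ],
)

```text
time_s: 11.98
tcp_pos: [0.4558, 0.2363, 0.0462]
ee_rot: [[-0.999, -0.055, -0.001], [-0.055, 0.999, -0.001], [0.001, -0.0, -1.0]]
wrist_force: [0.5, -2.0, 0.8]
gripper_width: 0.009
gripper_force: 1.0
```

```bash
python3 path.py | head -1
python3 - <<'E'
from h import *
V=np.load("vise.npz"); c,ex,ey=V["c"],V["ex"],V["ey"]
im,W=cloud("wrist"); L=((W[...,:2]-c)@np.stack([ex,ey],1))*1e3; H=W[...,2]*1e3
im,T=cloud("top"); LT=((T[...,:2]-c)@np.stack([ex,ey],1))*1e3
for n,l,h in(("w",L,H),("t",LT,T[...,2]*1e3)):
    rel=l-[0,87]; r=np.hypot(rel[...,0],rel[...,1]); m=(h>50)&(h<78)&(r>85)&(r<140)&(rel[...,1]>-5)
    a=np.rad2deg(np.arctan2(rel[m][:,1],-rel[m][:,0])); print(n,m.sum(),np.percentile(a,[2,25,50,75,98]).round(1) if m.any() else "")
E
```

```text
11.9833 vise tcp cm [-11.08  10.89] 0.0462 0.009436111098062803 [ 0.5 -2.   0.8]
w 2590 [ 6.7 10.2 13.8 19.7 25. ]
t 0
```

The reading is 2 N, so the grip is being pushed. The fingertips are thinner than I assumed, so I'll re-plan with hy≈0.6 cm.

```bash
sed -i 's/1.5\*n\[1\]/0.6*n[1]/; s/range(0,91,6)/range(24,95,7)/' path.py; python3 path.py
```

```text
12.0833 vise tcp cm [-11.05  10.96] 0.0462 0.0007328855753984263 [ 0.7 -0.1 -0.3]
24 [-10.78  11.48] tx,ty -0.27 0.52
31 [-10.39  12.71] tx,ty -0.39 1.23
38 [-9.85 13.9 ] tx,ty -0.54 1.19
45 [-9.17 15.04] tx,ty -0.69 1.13
52 [-8.34 16.09] tx,ty -0.83 1.06
59 [-7.37 17.05] tx,ty -0.96 0.96
66 [-6.28 17.89] tx,ty -1.09 0.84
73 [-5.08 18.6 ] tx,ty -1.2 0.71
80 [-3.79 19.15] tx,ty -1.29 0.55
87 [-2.42 19.54] tx,ty -1.37 0.39
94 [-1.   19.75] tx,ty -1.42 0.21
```

drive_tool(
  rows=[
    {"tx": -0.27,"ty": 0.52,"tz": 0,"ax": 0,"ay": 0,"az": 0,"claw": 0},
    {"tx": -0.2,"ty": 0.62,"tz": 0,"ax": 0,"ay": 0,"az": 0,"claw": 0},
    {"tx": -0.2,"ty": 0.61,"tz": 0,"ax": 0,"ay": 0,"az": 0,"claw": 0},
    {"tx": -0.27,"ty": 0.6,"tz": 0,"ax": 0,"ay": 0,"az": 0,"claw": 0},
    {"tx": -0.27,"ty": 0.59,"tz": 0,"ax": 0,"ay": 0,"az": 0,"claw": 0},
    {"tx": -0.34,"ty": 0.57,"tz": 0,"ax": 0,"ay": 0,"az": 0,"claw": 0},
    {"tx": -0.35,"ty": 0.56,"tz": 0,"ax": 0,"ay": 0,"az": 0,"claw": 0},
    {"tx": -0.41,"ty": 0.53,"tz": 0,"ax": 0,"ay": 0,"az": 0,"claw": 0},
    {"tx": -0.42,"ty": 0.53,"tz": 0,"ax": 0,"ay": 0,"az": 0,"claw": 0},
  ],
)

```text
time_s: 12.83
tcp_pos: [0.4806, 0.289, 0.0462]
ee_rot: [[-0.999, -0.055, -0.0], [-0.055, 0.999, -0.0], [0.0, -0.0, -1.0]]
wrist_force: [-1.3, -2.2, -0.0]
gripper_width: -0.002
gripper_force: 1.1
```

drive_tool(
  rows=[
    {"tx": -0.48,"ty": 0.48,"tz": 0,"ax": 0,"ay": 0,"az": 0,"claw": 0},
    {"tx": -0.48,"ty": 0.48,"tz": 0,"ax": 0,"ay": 0,"az": 0,"claw": 0},
    {"tx": -0.54,"ty": 0.42,"tz": 0,"ax": 0,"ay": 0,"az": 0,"claw": 0},
    {"tx": -0.55,"ty": 0.42,"tz": 0,"ax": 0,"ay": 0,"az": 0,"claw": 0},
    {"tx": -0.6,"ty": 0.36,"tz": 0,"ax": 0,"ay": 0,"az": 0,"claw": 0},
    {"tx": -0.6,"ty": 0.35,"tz": 0,"ax": 0,"ay": 0,"az": 0,"claw": 0},
  ],
)

```text
time_s: 13.33
tcp_pos: [0.5119, 0.3157, 0.0462]
ee_rot: [[-0.999, -0.055, -0.001], [-0.055, 0.999, -0.0], [0.001, -0.0, -1.0]]
wrist_force: [-1.9, -1.7, 1.5]
gripper_width: 0.006
gripper_force: 1.4
```

Run:
```python
from h import *
V=np.load("vise.npz"); c,ex,ey=V["c"],V["ex"],V["ey"]
s=sense();q=(np.array(s["tcp_pos"])[:2]-c)@np.stack([ex,ey],1)*100; print(s["time_s"],q.round(2),np.round(s["wrist_force"],1))
im,W=cloud("wrist"); save("pics/w7.png",im)
```

```text
13.3333 [-5.04 18.52] [-1.9 -1.7  1.5]
```

View pics/w7.png

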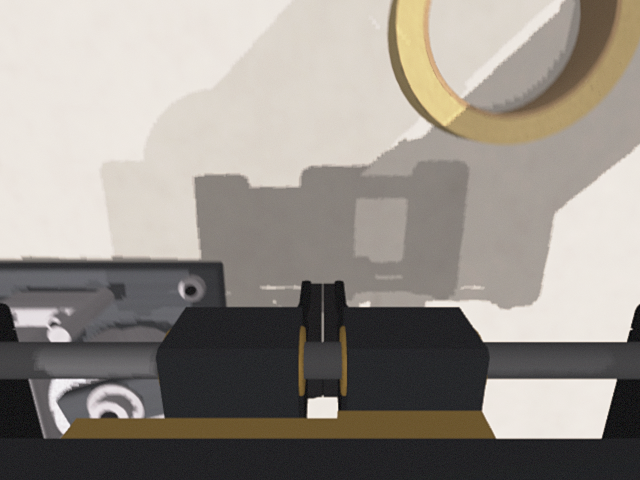

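The lever is hidden behind the fingers here. The push force of about 2.6 N points back along the lever's tangent, so contact holds, and I'll continue to the stop.

drive_tool(
  rows=[
    {"tx": -0.64,"ty": 0.28,"tz": 0,"ax": 0,"ay": 0,"az": 0,"claw": 0},
    {"tx": -0.65,"ty": 0.27,"tz": 0,"ax": 0,"ay": 0,"az": 0,"claw": 0},
    {"tx": -0.68,"ty": 0.2,"tz": 0,"ax": 0,"ay": 0,"az": 0,"claw": 0},
    {"tx": -0.69,"ty": 0.19,"tz": 0,"ax": 0,"ay": 0,"az": 0,"claw": 0},
    {"tx": -0.4,"ty": 0.05,"tz": 0,"ax": 0,"ay": 0,"az": 0,"claw": 0},
    {"tx": 0,"ty": 0,"tz": 0,"ax": 0,"ay": 0,"az": 0,"claw": 0},
  ],
)

```text
time_s: 13.88
tcp_pos: [0.5417, 0.3272, 0.0462]
ee_rot: [[-0.999, -0.054, -0.001], [-0.054, 0.999, -0.0], [0.001, -0.0, -1.0]]
wrist_force: [-4.3, -1.9, 1.1]
gripper_width: 0.005
gripper_force: 2.0
```

drive_tool(
  rows=[
    {"tx": -0.2,"ty": 0,"tz": 0,"ax": 0,"ay": 0,"az": 0,"claw": 0},
    {"tx": -0.1,"ty": 0,"tz": 0,"ax": 0,"ay": 0,"az": 0,"claw": 0},
    {"tx": 0,"ty": 0,"tz": 0,"ax": 0,"ay": 0,"az": 0,"claw": 0},
  ],
)

```text
time_s: 14.13
tcp_pos: [0.5421, 0.3271, 0.0461]
ee_rot: [[-0.999, -0.054, -0.005], [-0.054, 0.999, -0.001], [0.005, -0.001, -1.0]]
wrist_force: [-10.5, -0.3, 3.5]
gripper_width: 0.008
gripper_force: 5.4
```

3 mm of command gave 0.4 mm of motion and the force rose to 10.5 N, so that is the end stop. One more small press, then I'll back off, rise and look.

drive_tool(
  rows=[
    {"tx": -0.2,"ty": 0,"tz": 0,"ax": 0,"ay": 0,"az": 0,"claw": 0},
    {"tx": 0,"ty": 0,"tz": 0,"ax": 0,"ay": 0,"az": 0,"claw": 0},
    {"tx": 0,"ty": 0,"tz": 0,"ax": 0,"ay": 0,"az": 0,"claw": 0},
  ],
)

```text
time_s: 14.38
tcp_pos: [0.5423, 0.327, 0.046]
ee_rot: [[-0.999, -0.054, -0.008], [-0.054, 0.999, -0.003], [0.008, -0.002, -1.0]]
wrist_force: [-16.1, 0.9, 6.1]
gripper_width: 0.003
gripper_force: 7.9
```

drive_tool(
  rows=[
    {"tx": 1,"ty": 0,"tz": 0,"ax": 0,"ay": 0,"az": 0,"claw": 0},
    {"tx": 1.5,"ty": 0,"tz": 0,"ax": 0,"ay": 0,"az": 0,"claw": 0},
    {"tx": 0.5,"ty": 0,"tz": -1.5,"ax": 0,"ay": 0,"az": 0,"claw": 0},
    {"tx": 0,"ty": -1,"tz": -3.5,"ax": 0,"ay": 0,"az": 0,"claw": 0},
    {"tx": -1,"ty": -2,"tz": -3.5,"ax": 0,"ay": 0,"az": 0,"claw": 0},
    {"tx": -2,"ty": -2,"tz": -3,"ax": 0,"ay": 0,"az": 0,"claw": 0},
    {"tx": -2,"ty": -2,"tz": -3,"ax": 0,"ay": 0,"az": 0,"claw": 0},
    {"tx": -1,"ty": -2,"tz": -3,"ax": 0,"ay": 0,"az": 0,"claw": 0},
    {"tx": 0,"ty": 0,"tz": 0,"ax": 0,"ay": 0,"az": 0,"claw": 0},
    {"tx": 0,"ty": 0,"tz": 0,"ax": 0,"ay": 0,"az": 0,"claw": 0},
  ],
)

```text
time_s: 15.22
tcp_pos: [0.5844, 0.2394, 0.2247]
ee_rot: [[-0.999, -0.053, 0.008], [-0.053, 0.999, 0.005], [-0.009, 0.005, -1.0]]
wrist_force: [-0.4, -0.2, -0.7]
gripper_width: 0.009
gripper_force: 0.0
```

Run:
```python
from h import *
V=np.load("vise.npz"); c,ex,ey=V["c"],V["ex"],V["ey"]
s=sense(); print(s["time_s"],s["tcp_pos"])
im,W=cloud("wrist"); save("pics/w8.png",im); L=((W[...,:2]-c)@np.stack([ex,ey],1))*1e3; H=W[...,2]*1e3
m=(H>86)&(H<102)&(abs(L[...,1]-5)<30)&(abs(L[...,0])<50); print("plate",np.median(H[m]),cv2.minAreaRect(L[m].astype(np.float32)))
m=(H>50)&(H<80)&(L[...,1]>172)&(L[...,1]<222)&(abs(L[...,0])<40); print("grip")
for y in(175,190,205,218):
    q=m&(abs(L[...,1]-y)<4); print(y,np.percentile(L[q][:,0],[3,97]).round(1) if q.any() else None)
for r0 in(-25,-15,15,25):
    q=(abs(L[...,0]-r0)<4)&(H>45)&(H<60)&(L[...,1]>-60)&(L[...,1]<45); y=np.sort(L[q][:,1]); g=np.where(np.diff(y)>3)[0]; print(r0,[(y[i].round(1),y[i+1].round(1)) for i in g])
```

```text
15.2167 [0.58435519 0.23937479 0.22471829]
plate 93.20396810395049 ((0.6365432739257812, 3.253932476043701), (70.4342041015625, 14.758480072021484), 0.25619256496429443)
grip
175 [-8.8  7.3]
190 [-9.9  7.7]
205 [-9.   7.3]
218 [-10.6   8.6]
-25 [(np.float64(-19.3), np.float64(9.6)), (np.float64(19.3), np.float64(29.1))]
-15 [(np.float64(-18.3), np.float64(9.7)), (np.float64(19.2), np.float64(29.2))]
15 [(np.float64(-18.3), np.float64(9.7)), (np.float64(19.3), np.float64(29.0))]
25 [(np.float64(-50.7), np.float64(-46.5)), (np.float64(-33.5), np.float64(-24.2)), (np.float64(-24.2), np.float64(-21.1)), (np.float64(-20.6), np.float64(9.5)), (np.float64(19.4), np.float64(29.1))]
```

View pics/w8.png

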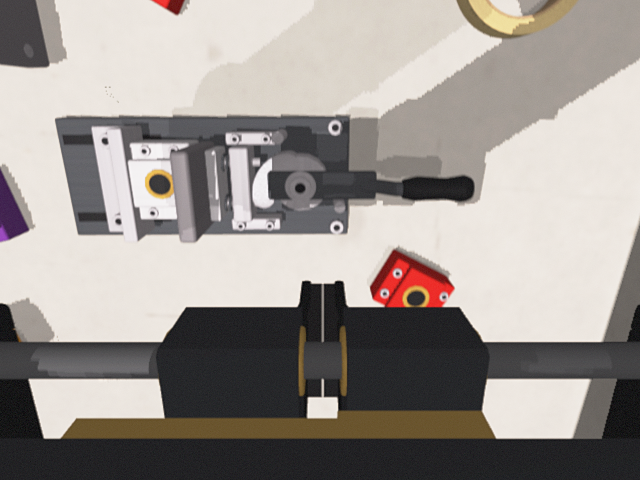

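The lever points along the vise's +y with its grip at (440,187). The pad holds the upright plate at (187,195) against the block and fence (plate from −4 to +10 mm, pad face at about 10 mm). Everything else is undisturbed and the arm is clear.

```bash
python3 -c "
from station import finish_job; print(finish_job())"
```

```text
the job is handed in; nothing more can be done
None
```

The job is handed in: the thin 14 mm plate went into the 22.6 mm gap (the 22 mm plate had only 0.6 mm of play), and the lever is at its end stop with plate and block clamped against the fence.

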